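# Open the ratchet stop of the perfume rack

### The arm

A 6-joint arm with a two-finger parallel gripper is mounted at the origin on the work surface. World frame = base frame: x ahead of the robot, y to its left, z up, the work surface at z = 0. Lengths are in m, angles in rad, forces in N, time in s.
With the tool pointing down it reaches from about 0.3 to 0.775 m from the base axis. Payload 14.6 kg.
Tool frame: the origin (TCP) lies at the very end of the fingers, on their centre line; the grasp point (between the pads) lies 19 mm behind it (r.grip_point_offset is the distance from the TCP to the grasp point, in m); z points along the fingers, y is the line along which they close (so a half turn about z gives the same grasp; the last joint's range is limited). The gripper opens to 85 mm and grips with 20 to 120 N. Pads are 22 mm wide; open, the fingers measure 114 mm over their backs; the gripper's body (76 mm by 85 mm) begins 54 mm behind the grasp point. The pads swing forward as they close: fully open they stand 13 mm farther back than shut.
Start: joints at [1.13, 0.3, 1.521, -0, 1.321, -0.067], TCP at [0.201, 0.512, 0.231] pointing down, gripper open.
Joint ranges: [-3.03, 3.03], [-0.79, 2.21], [0.23, 2.52], [-1.04, 4.18], [0, 3.07], [-2.55, 2.55]. Speed limits (rad/s): [2.22, 2.22, 2.57, 3.14, 3.14, 3.14].

### API

Orientations are given as a 3x3 rotation matrix whose columns are the frame's x, y, z axes.
In Python, from cell import state, imaging, job, r gives the robot as it stands. The module is installed in compiled form; this text tells all that it offers.
- The arm moves only by the shell command python3 -m jog 'ROWS' [OPENING] [FORCE]. ROWS is JSON, one flat list of numbers, 4 for each row, row after row: the shift along the tool's x, y, z in units of 25 mm (1.0 is 25 mm), then the turn about the tool's z in units of 8 degrees (1.0 is 8 degrees). In form: [dx, dy, dz, turn, dx, dy, dz, turn, ...]. A call has 1 to 12 rows; each row is the pose to reach, as a shift and turn from the pose commanded when the call began, along the tool's axes at that moment; what a row does not reach only later rows make up. A row lasts 1/10 s, in which the tool goes at most 50 mm and 8.59 degrees, less where a joint would pass 70% of its speed; a pose out of reach is approached as far as the arm can. A call with a gripper value outside its range is refused whole. OPENING is the opening, from 0 (shut) to 1 (fully open), set as the call begins (- or left out, the last holds). The fingers move at their own pace and stop on an object; FORCE is the grip in N (left out, the last holds). Time passes only in rows, so rows that repeat a pose let the fingers close. It gives the time, the measured TCP pose, the force, the opening and the grip force at its end, in the units of the state.
- state(): the state, without advancing time (a new reading comes with each control period).
- imaging.camera(name): name is "side" or "top" or "wrist"; returns a dict with "img" (400x640x3 uint8, red, green, blue), "K" (3x3 intrinsics, pixels), "xyz" and "orientation" of the camera in the world. Camera axes: x right, y up, looking along -z (the intrinsics and any distortion apply to the point x, -y, -z); pixel columns grow to the right and rows downward; lengths in m; the calibration is good to about 2 mm. A picture is of the moment at which its call begins. There is no depth.
- job.job_done(): hands the job in; it is judged then, once.
The state is a dict: "time_s": time; "joint_positions": joint angles; "joint_vel": joint speeds; "tau": joint torques, N m; "eef_pos": TCP position; "tool_rot": TCP orientation; "contact_force": force on the tool from outside, world axes, zero at the start; "moment": the same for the moment, N m; "width": opening from 0.0 (shut) to 1.0 (fully open); "finger_force": force on a finger pad.
Only numpy, scipy, OpenCV 4.12 (cv2) and the standard library are available. Lean on these libraries where they do the work, as an engineer would, in place of code of your own. Each camera call takes 0.05 s, during which the arm holds its last target. There are 200 camera calls.

### The job

Make room for a second bottle in the perfume rack on the vanity: press down the release pad on top of the sliding jaw and, keeping it down, push the jaw back along its bar, away from the perfume bottle, until it meets the end block. Then let the pad spring up again and take the hand clear. Only touch and push, do not force the jaw, and leave the perfume bottle and everything else on the vanity where it stands.

Things in the scene. Friction and masses are not known exactly. Their poses are not given: they have to be found in the camera images.
- rack: Perfume rack, fixed: dark wood base 340 x 120 x 8 mm, origin at centre of its underside, z up. Local +x is 'back', the way the jaw opens. An upright end plate (76 mm high) has its face at x = -160 mm. A 12 mm wide toothed steel bar runs along x at y = +30 mm, 26-36 mm high, to the aluminium end block (50 mm wide, 65 mm high). The perfume bottle stands in the bay at negative x, y = -22 mm.
- jaw (a joint): Position of the grey sliding jaw on the bar, m: 0 = most closed, grows as it moves back (rack's +x), 0.12 = fully back at the end block; starts at 0 to 0.045. Slides with 1-2 N when released; else the ratchet lets it move back at most one 10 mm tooth. From -x to +x: upright plate (106 mm wide, top 80 mm above the vanity), release pad, upright heel. 63 mm free between plate and heel, over the pad.
- release (a joint): How far the release pad is pressed down, in m: 0 = up (spring), 0.010 = bottom stop. The ratchet is free from 0.004 on; aim for 0.006 to 0.009. The spring needs 2.5 N to start and 7.5 N at the bottom, and lifts the pad when let go; the ratchet then catches again.
- pad_top (a point): Centre of the upper face of the release pad: flat aluminium plate 54 mm long (rack's x), 44 mm wide, on top of the jaw, 53 mm above the vanity when up. It moves with the jaw and goes straight down when pressed. A finger on the pad pushes the jaw back by bearing on the heel, whose face is 31 mm from the pad's centre towards the rack's +x.
- heel_face (a point): Point on the heel's inner face (looking to the rack's -x, towards the pad), middle of its width, 65 mm above the vanity. Heel: upright grey block 12 mm thick, 50 mm wide, top 70 mm above the vanity; moves with the jaw. Its outer face meets the end block.
- end_face (a point): Point on the face of the end block, in line with the bar, 55 mm above the vanity, where the heel's outer face arrives.
- perfume_mid (a point): Half-way up (44 mm) the loose round amber glass perfume bottle, 64 mm across, with brass twist cap, 88 mm high in all, standing on the rack's base (8 mm above the vanity). Leave alone.
- tie_tray_mid (a point): Centre of the loose black silicone hair tie tray, 130 x 80 x 16 mm. Leave alone.
- ring_dish_mid (a point): Centre of the loose white ceramic ring dish, 90 mm across, 22 mm high. Leave alone.
- clipper_mid (a point): Centre of the loose aluminium nail clipper, 62 x 13 x 12 mm, lying flat. Leave alone.
- balm_mid (a point): Centre of the loose small glass jar with metal lid, 48 mm across, 45 mm high. Leave alone.
- soap_mid (a point): Centre of the loose soap bottle, 66 mm across, 160 mm high. Leave alone.
- tumbler_mid (a point): Centre of the loose white ceramic tumbler, 72 mm across, 100 mm high. Leave alone.
Mind the look-alikes: they are no part of the job. Leave any green or pink look-alike of the part that bears perfume_mid alone.

How it is judged:
By the outcome, as a careful person would: the job done as asked, in the order asked, and still so for the second after the job is handed in, with the robot touching nothing.
It also fails if it takes over 35 s, if anything falls off the work surface, if the arm or the gripper's body presses on something with over 40 N, if the wrist force passes 120 N, or if a joint passes its speed limit or range.

## Working session

There is one attempt and no reset: what is moved stays moved. The work goes in short steps, Python scripts to look and compute and a shell command to move; the robot and the scene stay as the last step left them, time stands still between calls to the robot, and variables do not carry over. Pictures are saved under pics/ and viewed, at most 10 in all, crops included, and the job is handed in when it is done.

```bash
mkdir -p pics
cat > h.py <<'E'
import numpy as np, cv2
from cell import state, imaging, job, r
def shot(n,f):
    c=imaging.camera(n); cv2.imwrite(f'pics/{f}.png',c['img'][:,:,::-1]); np.savez(f'pics/{f}.npz',K=c['K'],xyz=c['xyz'],R=c['orientation'],img=c['img']); 
    return c
def load(f): return dict(np.load(f'pics/{f}.npz'))
def plane(f,u,v,z):
    c=load(f); d=np.linalg.inv(c['K'])@[u,v,1]; d=c['R']@(d*[1,-1,-1]); o=c['xyz']; return o+d*(z-o[2])/d[2]
def proj(f,p):
    c=load(f); q=c['R'].T@(np.array(p)-c['xyz']); q=c['K']@(q*[1,-1,-1]); return q[:2]/q[2]
E
python3 - <<'E'
from h import *
for n in('top','side'):
    c=shot(n,n+'0'); print(n,c['K'],c['xyz'],c['orientation'],[k for k in c])
s=state();print(s['time_s'],s['eef_pos'],s['tool_rot'],s['contact_force'])
E
```

```text
top [[461.76196789   0.         313.94650856]
 [  0.         461.76196789 203.88979328]
 [  0.           0.           1.        ]] [0.51662866 0.00818909 1.22359594] [[ 0.01015942  0.99561899 -0.09294954]
 [-0.99993386  0.01061644  0.00442372]
 [ 0.00539113  0.09289845  0.99566099]] ['img', 'K', 'xyz', 'orientation']
side [[436.44925882   0.         322.21391671]
 [  0.         436.44925882 198.77227696]
 [  0.           0.           1.        ]] [ 0.54276099 -0.9677469   0.66956103] [[ 0.99753142  0.02198588 -0.06669099]
 [-0.0685834   0.50897594 -0.85804418]
 [ 0.01507925  0.86049992  0.50922736]] ['img', 'K', 'xyz', 'orientation']
0.1 [0.200746   0.51183016 0.23079884] [[-9.30936827e-01  3.65180021e-01 -4.20349182e-04]
 [ 3.65180259e-01  9.30936375e-01 -9.18888897e-04]
 [ 5.57584765e-05 -1.00893074e-03 -9.99999489e-01]] [ 0.40446758 -0.15134801 -0.75507473]
```

View pics/top0.png

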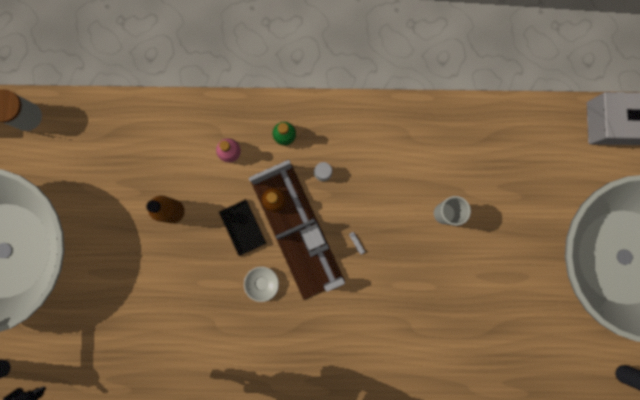

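View pics/side0.png

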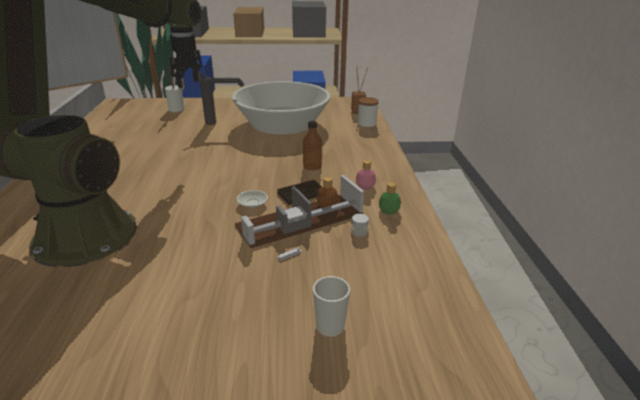

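The top view shows the rack running from its end plate at about (270,172) to the end block at (335,285), with the pad near (314,238). Rack +x points toward the robot. I'll zoom in on both views.

Run:
```python
from h import *
a=load('top0')['img'][155:305,220:380,::-1]; b=load('side0')['img'][170:265,225:385,::-1]
a=cv2.convertScaleAbs(a,alpha=1.8)
cv2.imwrite('pics/cropt.png',cv2.resize(a,None,fx=4,fy=4,interpolation=2)[:600])
cv2.imwrite('pics/crops.png',cv2.resize(cv2.convertScaleAbs(b,alpha=1.5),None,fx=5,fy=5,interpolation=2))
```

```text
(no output)
```

View pics/cropt.png

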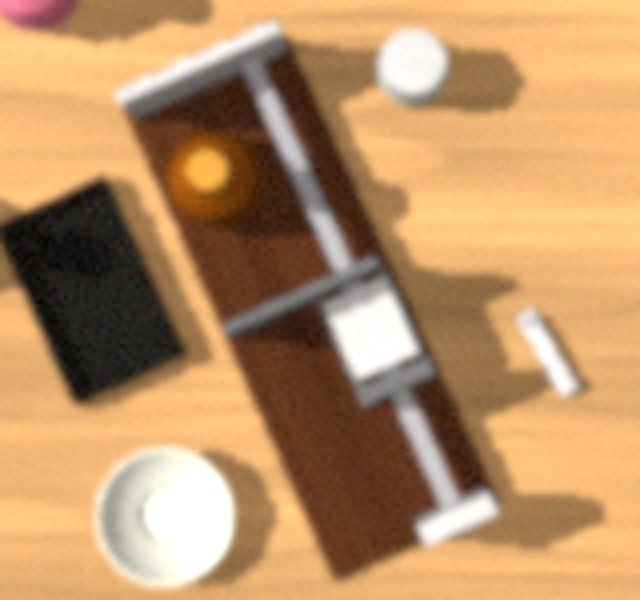

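View pics/crops.png

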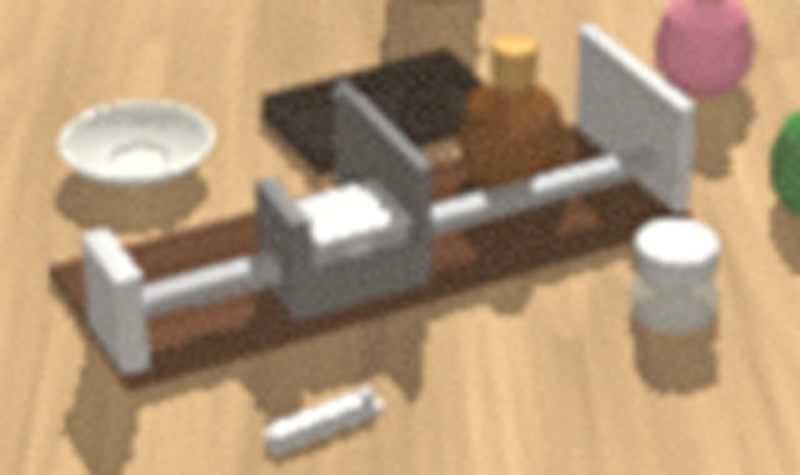

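The crops show the pad's bright plate centred at about top pixel (314,238), the heel at about (318,250), the end block top at about (334,284), and the jaw plate at about (296,229). Next I measure these points.

Run:
```python
from h import *
img=load('top0')['img']; g=img.min(2)
for nm,f,(u0,v0,u1,v1),z,t in [('pad','top0',(298,222,330,252),.053,None),('block','top0',(320,270,350,295),.065,None),('padS','side0',(280,204,310,224),.053,None)]:
    im=load(f)['img'].min(2)[v0:v1,u0:u1]
    t,m=cv2.threshold(im,0,255,cv2.THRESH_OTSU) if nm!='pad' else cv2.threshold(im,140,255,0)
    n,l,s,c=cv2.connectedComponentsWithStats(m); k=1+np.argmax(s[1:,4])
    cs,_=cv2.findContours((l==k).astype('uint8'),0,2); (cx,cy),wh,an=cv2.minAreaRect(cs[0])
    print(nm,t,s[k],c[k]+[u0,v0],(cx+u0,cy+v0),wh,an, plane(f,*(c[k]+[u0,v0]),z))
    b=cv2.boxPoints(((cx+u0,cy+v0),(wh[0]+1,wh[1]+1),an))
    print(np.round([plane(f,*q,z) for q in b],4).tolist())
P=lambda u,v,z,f='top0':plane(f,u/4+220-.4,v/4+155-.4,z)
S=lambda u,v,z:plane('side0',u/5+225-.4,v/5+170-.4,z)
L1,L2=P(130,118,.008),P(340,578,.008); d=L2-L1; print('base left edge',L1,L2,np.linalg.norm(d),np.degrees(np.arctan2(d[1],d[0])))
A,B=P(118,95,.08),P(282,25,.08); e=B-A; print('endplate top',A,B,np.linalg.norm(e),np.degrees(np.arctan2(e[1],e[0])))
A,B=P(228,328,.08),P(380,260,.08); e=B-A; print('jawplate top',A,B,np.linalg.norm(e),np.degrees(np.arctan2(e[1],e[0])))
A,B=P(362,398,.07),P(435,368,.07); e=B-A; print('heel top outer',A,B,np.linalg.norm(e),np.degrees(np.arctan2(e[1],e[0])))
A,B=S(258,185,.07),S(312,232,.07);print('side heel top outer',A,B)
A,B=P(418,522,.065),P(492,490,.065);print('block inner edge top',A,B)
A,B=S(88,235,.065),S(133,285,.065);print('side block',A,B)
s=state();print(np.degrees(np.arctan2(s['tool_rot'][1][0],s['tool_rot'][0][0])))
```

```text
pad 140.0 [13 11 11 12 40] [314.85  239.125] (315.0, 237.99999904632568) (11.648704528808594, 7.2111029624938965) 56.3099365234375 [ 5.36471762e-01 -2.04857920e-04  5.30000000e-02]
[[0.5467, 0.017, 0.053], [0.5584, -0.0001, 0.053], [0.532, -0.0181, 0.053], [0.5203, -0.001, 0.053]]
block 78.0 [  4   0  21  22 222] [332.68918919 281.7972973 ] (334.22568130493164, 280.88910579681396) (19.773916244506836, 21.2086181640625) 3.5763344764709473 [ 0.43112831 -0.04543905  0.065     ]
[[0.4076, -0.022, 0.065], [0.462, -0.025, 0.065], [0.4593, -0.0766, 0.065], [0.4049, -0.0734, 0.065]]
padS 114.0 [  4   3  19  12 151] [293.02649007 212.37086093] (293.056604385376, 212.19811248779297) (10.02731990814209, 17.307430267333984) 74.05460357666016 [0.54195312 0.0043974  0.053     ]
[[0.5148, 0.0203, 0.053], [0.5622, 0.0439, 0.053], [0.5687, -0.0095, 0.053], [0.523, -0.0312, 0.053]]
base left edge [0.68108194 0.16737544 0.008     ] [0.38183516 0.02451033 0.008     ] 0.3316007802357507 -154.47945671774863
endplate top [0.68574301 0.16576343 0.08      ] [0.73117936 0.06402615 0.08      ] 0.11142232638958446 -65.9342339128193
jawplate top [0.54126481 0.09452487 0.08      ] [0.58428474 0.00109034 0.08      ] 0.1028626523064269 -65.27730366886546
heel top outer [0.49897177 0.01134478 0.07      ] [ 0.51798168 -0.03385622  0.07      ] 0.04903576770427236 -67.19013650881857
side heel top outer [0.49847501 0.00766733 0.07      ] [ 0.52661542 -0.03881102  0.07      ]
block inner edge top [ 0.42282299 -0.02418897  0.065     ] [ 0.44290606 -0.06998929  0.065     ]
side block [ 0.41338976 -0.02873371  0.065     ] [ 0.43923366 -0.0748496   0.065     ]
158.58132340073612
```

The measurements agree:
- **Rack +x yaw:** about -155°
- **Pad centre:** about (0.545, 0.006)
- **Jaw gap to end block:** about 83 mm, so the jaw is at about 0.037

I'll move above the pad with the fingers shut and tool x along rack +x.

```bash
python3 -m jog '[-6,-4,0,-1, -8,-5.6,0,-2, -10,-7,0,-3, -12,-8.4,0,-4, -14,-9.8,0,-5, -16,-11.2,0,-5.8, -18,-12.6,0,-5.8, -20.1,-13.95,0,-5.8, -20.1,-13.95,0,-5.8, -20.1,-13.95,0,-5.8, -20.1,-13.95,0,-5.8, -20.1,-13.95,0,-5.8]' 0 20
```

```text
time_s: 1.3
eef_pos: [0.5201, 0.0345, 0.2312]
tool_rot: [[-0.907, -0.422, -0.0], [-0.422, 0.907, 0.0], [0.0, 0.0, -1.0]]
contact_force: [-0.4, 0.9, -0.8]
width: 0.004
finger_force: 0.0
```

```bash
python3 -m jog '[0,0,0,0,0,0,0,0]'
```

```text
time_s: 1.5
eef_pos: [0.5194, 0.0358, 0.2307]
tool_rot: [[-0.907, -0.421, -0.001], [-0.421, 0.907, 0.0], [0.001, 0.001, -1.0]]
contact_force: [-0.6, -0.3, 0.0]
width: 0.005
finger_force: 0.0
```

```bash
python3 -m jog '[-0.1,-0.8,1,0, -0.23,-1.5,2,0, -0.23,-1.5,3.5,0, -0.23,-1.5,4.6,0, -0.23,-1.5,5.2,0, -0.23,-1.5,5.2,0, -0.23,-1.5,5.2,0]'
python3 - <<'E'
from h import *
c=shot('wrist','wr1'); shot('side','side1'); shot('top','top1')
s=state(); print(s['eef_pos'],proj('side1',s['eef_pos']),proj('wr1',s['eef_pos']))
pc=np.array([.545,.006,.053]);X=np.array([-.907,-.422,0]);Y=np.array([.422,-.907,0])
print([proj('wr1',p).round(0).tolist() for p in (pc,pc+27*X/1000+.022*Y,pc+.027*X-.022*Y,pc-.027*X-.022*Y,pc+[0,0,.012]+.031*X)])
a=load('wr1')['img'][:,:,::-1]; b=load('side1')['img'][170:265,225:385,::-1]
b=cv2.resize(b,None,fx=4,fy=4,interpolation=2)
o=np.zeros((600,800,3),'uint8');o[:380,:640]=b;a=cv2.resize(a,(352,220));o[380:600,:352]=a
cv2.imwrite('pics/c1.png',cv2.convertScaleAbs(o,alpha=1.4))
E
```

```text
time_s: 2.2
eef_pos: [0.5404, 0.0059, 0.102]
tool_rot: [[-0.906, -0.423, 0.0], [-0.423, 0.906, 0.0], [-0.0, -0.0, -1.0]]
contact_force: [-0.6, 1.3, -0.4]
width: 0.0
finger_force: 0.0
[0.54084803 0.00534815 0.10255802] [292.2269347  195.92343204] [318.92645583 248.2770313 ]
[[317.0, 224.0], [286.0, 188.0], [349.0, 188.0], [347.0, 258.0], [317.0, 186.0]]
```

View pics/c1.png

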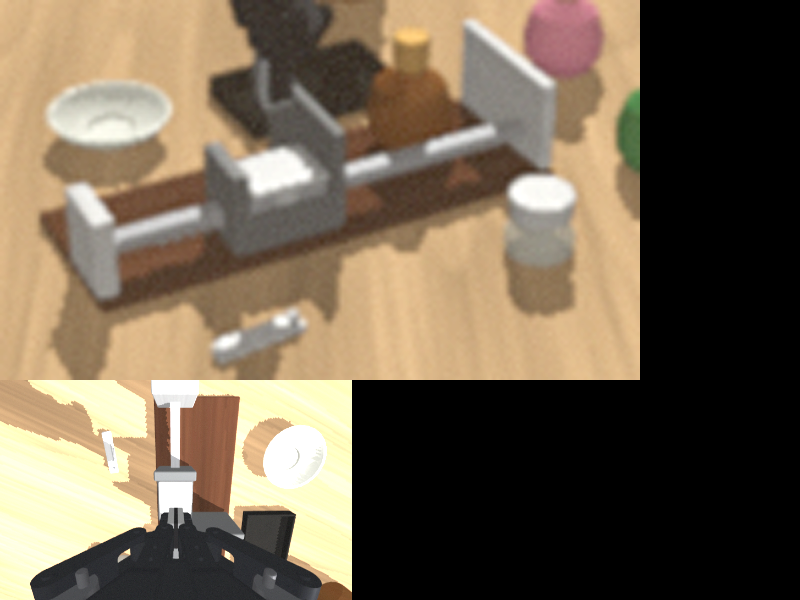

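View pics/wr1.png

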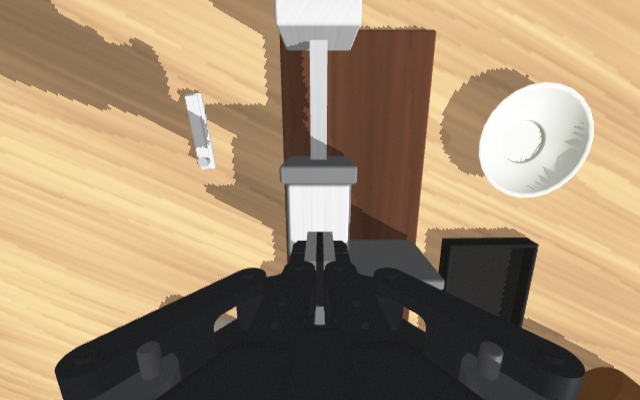

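The wrist view confirms alignment. The pad's front edge is at row ~184, columns 287–350 (predicted 286–349 at row 188), the bar runs straight up at column 319, and the fingers are centred at column 319. Now I press gently.

```bash
python3 -m jog '[0,0,0.8,0, 0,0,1.5,0, 0,0,1.8,0, 0,0,1.9,0, 0,0,2,0, 0,0,2.08,0, 0,0,2.15,0, 0,0,2.15,0, 0,0,2.15,0]'
```

```text
time_s: 3.25
eef_pos: [0.5408, 0.005, 0.048]
tool_rot: [[-0.906, -0.422, 0.001], [-0.422, 0.906, -0.0], [-0.001, -0.001, -1.0]]
contact_force: [-0.3, 0.4, 5.1]
width: 0.0
finger_force: 2.3
```

5.1 N at 5 mm depth matches the spring. I'll press to 7.5 mm, then slide toward the heel.

```bash
python3 -m jog '[0,0,0.1,0, 0,0,0.1,0, 0.1,0,0.1,0, 0.2,0,0.1,0, 0.3,0,0.1,0, 0.4,0,0.1,0, 0.5,0,0.1,0, 0.6,0,0.1,0, 0.7,0,0.1,0, 0.8,0,0.1,0, 0.8,0,0.1,0]'
python3 - <<'E'
from h import *
shot('wrist','wr2'); a=load('wr2')['img'][:260,200:460,::-1]
cv2.imwrite('pics/c2.png',cv2.resize(a,None,fx=2,fy=2))
s=state();print(s['eef_pos'],s['contact_force'])
E
```

```text
time_s: 4.35
eef_pos: [0.5225, -0.0036, 0.0455]
tool_rot: [[-0.906, -0.422, 0.001], [-0.422, 0.906, -0.0], [-0.001, -0.001, -1.0]]
contact_force: [-0.7, -0.1, 5.7]
width: 0.002
finger_force: 2.9
[ 0.52246545 -0.00357842  0.04545639] [-0.58118631 -0.42773303  5.08036996]
```

View pics/c2.png

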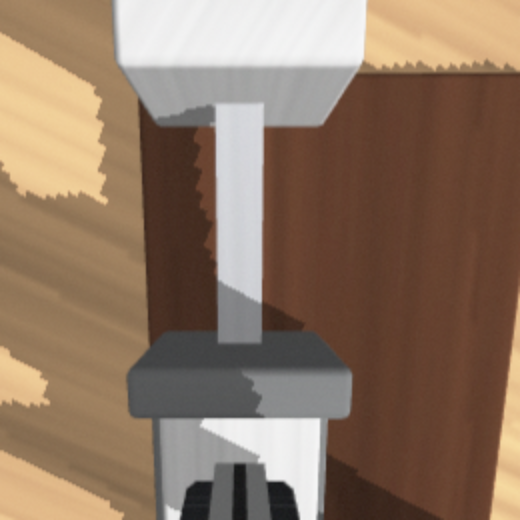

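The view shows the finger inside the pad with a gap to the heel (inner top edge at row ~209), and the block's inner edge at row ~33. The jaw seems to be riding with the finger, so I'll compute the remaining gap.

Run:
```python
from h import *
X=np.array([-.906,-.423,0]); t=np.array([.5225,-.0036,0])
for n,u,v,z in[('heel in',320,209,.07),('heel out',320,183,.07),('block top in',320,33,.065),('block low',320,62.5,.01)]:
    p=plane('wr2',u,v,z); print(n,p,(p-t)@X*1000)
for n,u,v in[('heel in',319,184),('heel out',319,166.5)]:
    p=plane('wr1',u,v,.07); print('before',n,(p-t)@X*1000)
```

```text
heel in [ 0.49546742 -0.01626865  0.07      ] 29.850353234773685
heel out [ 0.484853   -0.02121264  0.07      ] 41.55832674579261
block top in [ 0.43131995 -0.04613773  0.065     ] 100.60258270786642
block low [ 0.43094879 -0.04620527  0.01      ] 100.9674267689405
before heel in 9.088197912655717
before heel out 20.30800560213453
```

The jaw has ridden 20 mm with the finger, leaving 59 mm. I continue, holding depth.

```bash
python3 -m jog '[0.1,0,0,0, 0.3,0,0,0, 0.5,0,0,0, 0.7,0,0,0, 0.9,0,0,0, 1.1,0,0,0, 1.3,0,0,0, 1.5,0,0,0, 1.7,0,0,0, 1.9,0,0,0, 2.1,0,0,0, 2.1,0,0,0]'; python3 -m jog '[0.04,0,0,0, 0.08,0,0,0, 0.12,0,0,0, 0.16,0,0,0, 0.2,0,0,0, 0.24,0,0,0, 0.28,0,0,0, 0.32,0,0,0,0.36,0,0,0, 0.36,0,0,0]'
python3 - <<'E'
from h import *
shot('wrist','wr3'); a=load('wr3')['img'][:260,200:460,::-1]
cv2.imwrite('pics/c3.png',cv2.resize(a,None,fx=2,fy=2))
E
```

```text
time_s: 5.6
eef_pos: [0.4747, -0.0259, 0.0454]
tool_rot: [[-0.907, -0.422, 0.001], [-0.422, 0.907, -0.0], [-0.001, -0.001, -1.0]]
contact_force: [-1.2, -0.5, 6.9]
width: 0.0
finger_force: 2.9
time_s: 6.6
eef_pos: [0.4674, -0.0294, 0.0457]
tool_rot: [[-0.906, -0.422, 0.003], [-0.422, 0.906, -0.0], [-0.002, -0.001, -1.0]]
contact_force: [2.8, 1.9, 6.0]
width: -0.0
finger_force: 2.9
```

View pics/c3.png

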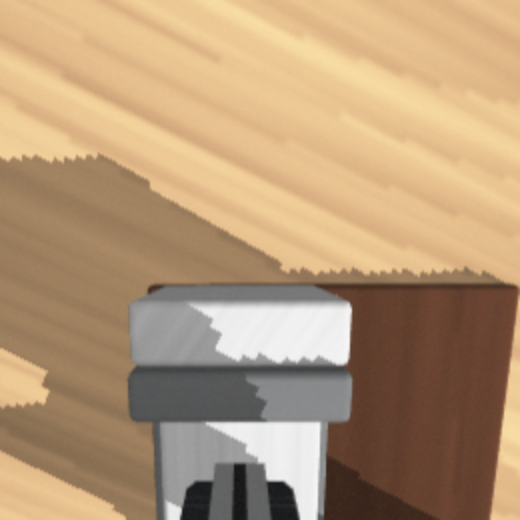

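The heel is now flush against the end block (row ~365), with about 3.4 N of resistance. I'll push a touch more to confirm, then lift straight up.

```bash
python3 -m jog '[0.04,0,0,0, 0.08,0,0,0, 0.08,0,0,0]'; python3 -m jog '[0,0,-0.08,0, 0,0,-0.16,0, 0,0,-0.24,0, 0,0,-0.32,0, 0,0,-0.45,0, 0,0,-0.8,0, 0,0,-1.6,0, 0,0,-2.6,0, 0,0,-4,0, 0,0,-5,0, 0,0,-5,0, 0,0,-5,0]'
python3 - <<'E'
from h import *
shot('wrist','wr4'); shot('side','side4')
a=load('wr4')['img'][:,:,::-1]; b=load('side4')['img'][170:265,225:385,::-1]
o=np.zeros((600,640,3),'uint8');o[:380]=cv2.convertScaleAbs(cv2.resize(b,None,fx=4,fy=4,interpolation=2),alpha=1.4);o[380:,:352]=cv2.resize(a,(352,220))
cv2.imwrite('pics/c4.png',o); print(state()['contact_force'],state()['time_s'])
E
```

```text
time_s: 6.95
eef_pos: [0.4657, -0.0303, 0.0457]
tool_rot: [[-0.906, -0.422, 0.003], [-0.422, 0.906, -0.0], [-0.002, -0.001, -1.0]]
contact_force: [3.4, 2.3, 6.1]
width: 0.003
finger_force: 2.9
time_s: 8.15
eef_pos: [0.4645, -0.0303, 0.1703]
tool_rot: [[-0.906, -0.422, 0.0], [-0.422, 0.906, -0.0], [-0.0, -0.0, -1.0]]
contact_force: [-0.0, -0.3, -0.8]
width: 0.001
finger_force: 0.0
[ 0.2468002  -0.34866471 -0.52931512] 8.25
```

View pics/c4.png

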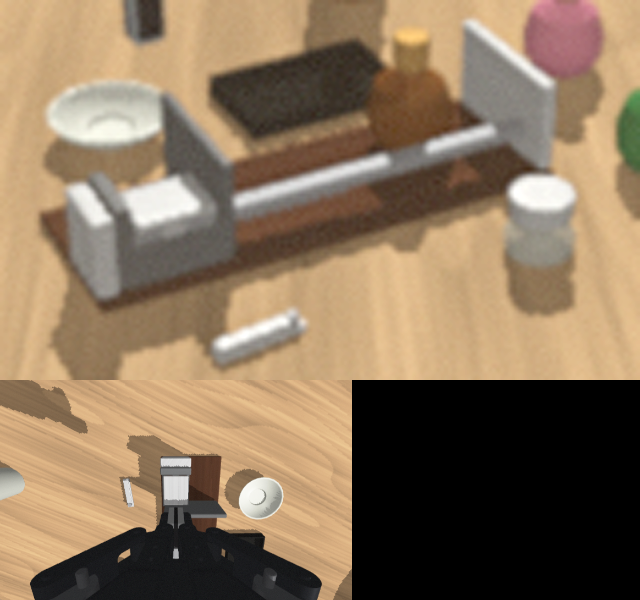

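The jaw is against the end block (side crop x~115), the pad is up, and the bottle and other items haven't moved. The hand is clear at 170 mm.

```bash
python3 -c "
from cell import job
print(job.job_done())"
```

```text
the job is handed in; nothing more can be done
None
```

The jaw was pushed back to the end block with the release pad held down; the pad then sprang up, the hand was lifted clear, nothing else on the vanity was seen to move, and the job was handed in at about 8.3 s.

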